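Centre-punch the marked spot on an instrument cover

ROBOT

A 6-joint arm with a two-finger parallel gripper is mounted at the origin on the work surface. World frame = base frame: x ahead of the robot, y to its left, z up, the work surface at z = 0. Lengths are in m, angles in rad, forces in N, time in s.
With the tool pointing down it reaches from about 0.4 to 0.825 m from the base axis. Payload 7 kg.
Tool frame: the origin (TCP) lies on the centre line of the jaws, within the pads' length; the fingertips stand 22 mm ahead of it and the grasp point (between the pads) lies 3 mm ahead of it; y points along the fingers, z is the direction in which the jaws open and shut, and the axes are right-handed (so a half turn about y gives the same grasp; the last joint's range is limited). The gripper opens to 85 mm and grips with 20 to 120 N. Pads are 22 mm wide; open, the fingers measure 114 mm over their backs; the gripper's body (76 mm by 85 mm) begins 54 mm behind the grasp point. The pads swing forward as they close: fully open they stand 13 mm farther back than shut.
Start: joints at [1.524, 0.359, 0.012, 0, -1.224, -0.288], TCP at [0.222, 0.637, 0.228] pointing down, gripper open.
Joint ranges: [-3.07, 3.07], [-1.43, 2.12], [-1.02, 1.25], [-3.03, 1.67], [-3.05, -0], [-3.03, 3.03]. Speed limits (rad/s): [2.39, 2.39, 3.01, 3.14, 3.14, 3.14].

INTERFACE

Orientations are given as a rotation vector (axis times angle).
In Python, from cell import r gives the robot as it stands.
- The arm moves only by the shell command python3 -m jog 'ROWS' [FORCE]. ROWS is JSON, a list of rows, each a list of 7 numbers: the shift along the tool's x, y, z in mm, then the turn, a rotation vector about the tool's x, y, z in degrees, then the opening, from 0 (shut) to 1 (fully open). In form: [[tx, ty, tz, wx, wy, wz, fingers], ...]. A call has 1 to 10 rows; each row is the pose to reach, as a shift and turn from the pose commanded when the call began, along the tool's axes at that moment; what a row does not reach only later rows make up. A row lasts 1/10 s, in which the tool goes at most 50 mm and 8.59 degrees, less where a joint would pass 70% of its speed; a pose out of reach is approached as far as the arm can. A call with a gripper value outside its range is refused whole. The fingers move at their own pace and stop on an object; FORCE is the grip in N (left out, the last holds). Time passes only in rows, so rows that repeat a pose let the fingers close. It gives the time, the measured TCP pose, the force and the opening at its end, in the units of the state.
- r.state(): the state, without advancing time (a new reading comes with each control period).
- r.snapshot(name): name is "scene" or "side" or "wrist"; returns a dict with "pixels" (420x560x3 uint8, red, green, blue), "intrinsics" (3x3 intrinsics, pixels), "R" (3x3) and "t" (3): a world point X has camera coordinates R X + t. Camera axes: x right, y down, z forward; pixel columns grow to the right and rows downward; lengths in m; the calibration is good to about 2 mm. A picture is of the moment at which its call begins. There is no depth.
- r.hand_in(): hands the job in, once; it reports no verdict.
The state is a dict: "time": time; "joint_positions": joint angles; "joint_velocities": joint speeds; "effort": joint torques, N m; "tool_pos": TCP position; "tool_rot": TCP orientation; "force": force on the tool from outside, world axes, zero at the start; "moment": the same for the moment, N m; "opening": finger opening in m.
Only numpy, scipy, OpenCV 4.12 (cv2) and the standard library are available. Lean on these libraries where they do the work, as an engineer would, in place of code of your own. Each camera call takes 0.05 s, during which the arm holds its last target. There are 200 camera calls.

TASK

Slide the black instrument cover along the steel bed of the hand punch press, keeping it flat on the bed, until the centre of its round paper target is right under the punch tip, with the tip inside the target's small black ring. Let go of the cover, then push the punch's black cap down until the tip rests on the target and let it spring back up, leaving the cover there. Do not bring the punch down anywhere else on the cover, and leave the other things on the bench where they are.

Things in the scene. Friction and masses are not known exactly. Their poses are not given: they have to be found in the camera images.
- press: Hand punch press, fixed. Origin on the bench (z = 0) straight below the punch tip. Steel bed x -130 to 130, y -280 to 140 mm, upper face at z = 10 mm. Grey column 44 mm square at y = 86 to 130, 160 mm tall; from it an arm 40 mm wide (z 102 to 152) reaches to a round head of radius 23 mm (z 95 to 155) over the origin. Open towards -y and both x sides.
- cover: Black plastic instrument cover, a bar 56 mm (x) by 180 mm (y) by 32 mm high, 0.25 to 0.5 kg, loose on the bed. Origin at the centre of its underside, z up. Its top has the round target near the +y end, grey vent slots in the middle and a rectangular white label near the -y end.
- mark (a point): Centre of the round white paper target (30 mm across, with a black cross and a small black ring of about 4 mm inner radius) on the cover's upper face, at x = +8, y = +62, z = +32 mm in the cover's frame.
- tip (a point): Lowest point of the steel punch, over the press's origin, 54 mm above the bench with the plunger up (12 mm over the top of the cover). It moves only straight up and down.
- cap_top (a point): Centre of the upper face of the plunger's round black cap, 38 mm across and 14 mm thick, 215 mm above the bench when up; to be pushed straight down.
- plunger (a joint): Travel of the sprung plunger in m: 0 = up, grows as the cap is pushed down. The tip reaches the top of the cover at 0.012; stop at 0.016. The spring needs about 3 N to start and 9 N at 0.012; it returns by itself.
- tape: Bystander: roll of blue tape lying flat on the bed, 60 mm across, 19 mm high. Origin at the centre of its underside.
- tin: Bystander: small plain screw tin on the bed, 44 mm across, 34 mm high. Origin at the centre of its underside.
- meter: Bystander: red multimeter lying on the bench, 85 by 170 by 42 mm. Origin at the centre of its underside.
- driver: Bystander: screwdriver lying on the bench.
- spray: Bystander: spray can standing on the bench, 52 mm across, 150 mm tall. Origin at the centre of its underside.
- wrench: Bystander: wrench lying on the bench.
Things that resemble listed ones, but are neither listed nor needed, are in the scene too. What is shaped like the cover but green, orange or purple is not meant.

How it is judged:
By the outcome, as a careful person would: the job done as asked, in the order asked, and still so for the second after the job is handed in, with the robot touching nothing.
It also fails if it takes over 51 s, if anything falls off the work surface, if the arm or the gripper's body presses on something with over 40 N, if the wrist force passes 120 N, or if a joint passes its speed limit or range.

## Working session

There is one attempt and no reset: what is moved stays moved. The work goes in short steps, Python scripts to look and compute and a shell command to move; the robot and the scene stay as the last step left them, time stands still between calls to the robot, and variables do not carry over. Pictures are saved under pics/ and viewed, about 8 in all and at most 12, crops included, and the job is handed in when it is done.

```bash
mkdir -p pics; ls; cat > h.py <<'E'
from cell import r
import numpy as np, cv2
from scipy.spatial.transform import Rotation as Ro
def snap(n,f,crop=None,s=1):
    d=r.snapshot(n); np.savez('pics/'+f,**{k:np.array(d[k]) for k in('pixels','intrinsics','R','t')}); save(d['pixels'],f,crop,s); return d
def save(p,f,crop=None,s=1):
    if crop: p=p[crop[1]:crop[3],crop[0]:crop[2]]
    p=cv2.resize(np.ascontiguousarray(p[:,:,::-1]),None,fx=s,fy=s,interpolation=cv2.INTER_CUBIC); cv2.imwrite('pics/'+f+'.png',p)
def ld(f): return np.load('pics/'+f+'.npz')
def onz(d,u,v,z):
    R,t,K=d['R'],d['t'],d['intrinsics']; c=-R.T@t; w=R.T@np.linalg.inv(K)@np.array([u,v,1.]); return c+w*(z-c[2])/w[2]
def proj(d,X):
    x=d['intrinsics']@(d['R']@np.array(X)+d['t']); return x[:2]/x[2]
def tool(v): # world shift (m) -> tool axes mm
    return np.round(Ro.from_rotvec(r.state()['tool_rot']).as_matrix().T@np.array(v)*1000,1)
E
python3 - <<'E'
from h import *
for n in('scene','side','wrist'): d=snap(n,n+'0'); print(n,-d['R'].T@d['t'])
a=[cv2.imread(f'pics/{n}0.png') for n in('scene','side')]
s=r.state(); print(s); print(Ro.from_rotvec(s['tool_rot']).as_matrix().round(3))
E
```

```text
pics
scene [ 1.42160761 -0.16329408  1.30051789]
side [-0.21328749 -0.76076427  0.89571173]
wrist [0.28493211 0.6147094  0.37277527]
{'time': 0.15, 'joint_positions': array([ 1.52409023e+00,  3.59210751e-01,  1.12632791e-02, -2.01998200e-04,
       -1.22409299e+00, -2.88114197e-01]), 'joint_velocities': array([-0.00095313, -0.002723  ,  0.00139271,  0.00256388,  0.00071267,
        0.00164441]), 'effort': array([-1.48728195e-03, -5.83878851e+01,  2.93653715e+01,  6.94062129e+00,
       -4.22877187e-03, -2.77088070e-06]), 'tool_pos': array([0.22171872, 0.63716292, 0.22679327]), 'tool_rot': array([-0.34475097, -2.03855425,  2.04115669]), 'force': array([ 0.9724626 , -0.12104639,  0.05710665]), 'moment': array([0.01691018, 0.00570351, 0.03060556]), 'opening': 0.08521960196509666}
[[-0.944 -0.    -0.329]
 [ 0.329 -0.001 -0.944]
 [-0.    -1.     0.001]]
```

View pics/scene0.png

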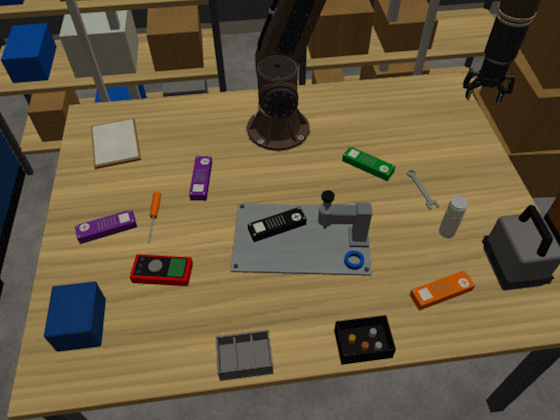

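View pics/side0.png

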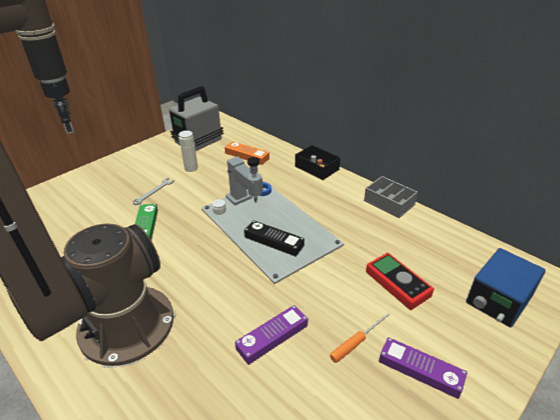

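The scene view shows the press around (345,225) with the black cover at (277,223) on the bed and tape at (354,260). The side view shows the cover at (273,237), the cap at (254,162) and the tin at (219,207). I'll enlarge both.

```bash
python3 - <<'E'
from h import *
a=ld('scene0')['pixels'][180:280,225:385]; b=ld('side0')['pixels'][145:285,195:350]
f=lambda p,s:cv2.resize(np.ascontiguousarray(p[:,:,::-1]),None,fx=s,fy=s,interpolation=cv2.INTER_CUBIC)
cv2.imwrite('pics/a1.png',f(a,5)); cv2.imwrite('pics/b1.png',f(b,4))
E
```

```text
(no output)
```

View pics/a1.png

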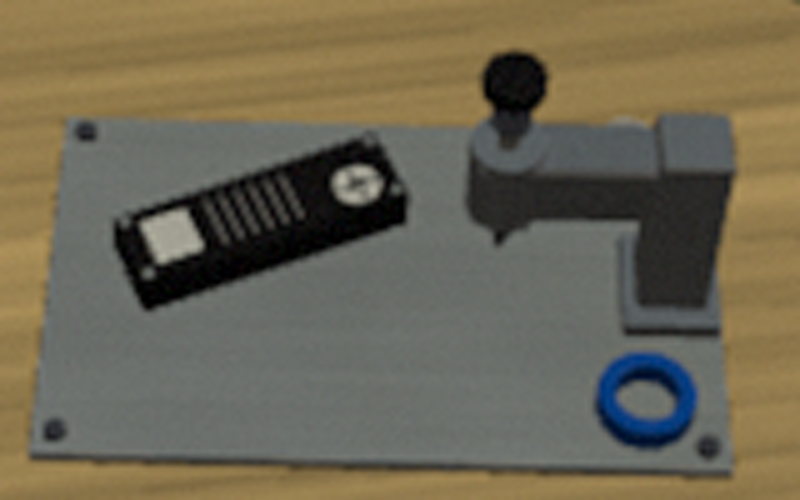

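View pics/b1.png

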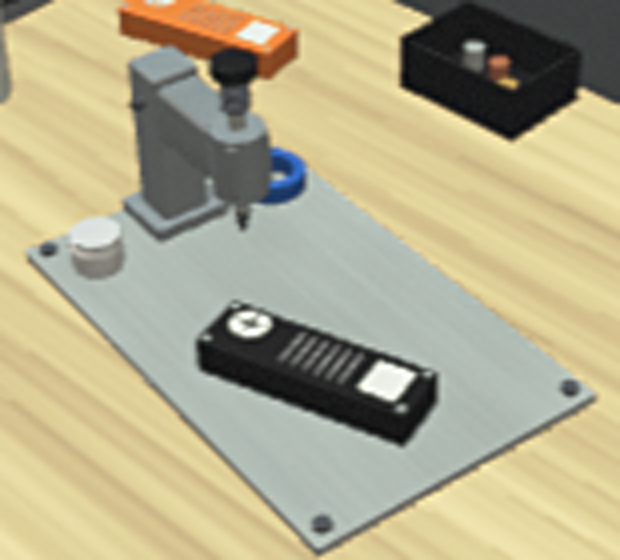

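Scene crop: target (357,185), label (172,236), tip (498,243), cap top (515,72). Side crop: target (250,323), label (386,381), tip (242,230), cap top (234,62), tin (96,232).

```bash
python3 - <<'E'
from h import *
A=ld('scene0');B=ld('side0')
fa=lambda p,z:onz(A,(p[0]+.5)/5-.5+225,(p[1]+.5)/5-.5+180,z)[:2].round(4)
fb=lambda p,z:onz(B,(p[0]+.5)/4-.5+195,(p[1]+.5)/4-.5+145,z)[:2].round(4)
print('tip',fa((498,243),.054),fb((242,230),.054))
print('cap',fa((517,74),.215),fb((234,61),.215))
print('target',fa((357,185),.042),fb((250,323),.042))
print('label',fa((172,236),.042),fb((386,381),.042))
for p in((68,120),(32,457),(732,472)):print('bed',fa(p,.01))
for p in((28,257),(318,552),(596,397)):print('bed s',fb(p,.01))
for p in((117,233),(150,283),(408,197),(370,137)):print('cov',fa(p,.042))
print('tin',fb((96,232),.044))
print('tape',fa((645,397),.029))
E
```

```text
tip [0.5208 0.0798] [0.5234 0.0775]
cap [0.5223 0.0805] [0.5218 0.0733]
target [0.4555 0.0025] [ 4.574e-01 -4.000e-04]
label [ 0.4797 -0.1169] [ 0.4802 -0.1205]
bed [ 0.3517 -0.1738]
bed [ 0.6077 -0.2151]
bed [0.6738 0.1949]
bed s [0.4146 0.2244]
bed s [ 0.3479 -0.1805]
bed s [ 0.6008 -0.2229]
cov [ 0.4728 -0.1504]
cov [ 0.5135 -0.1339]
cov [0.4693 0.0328]
cov [0.4182 0.0165]
tin [0.449  0.1724]
tape [0.627  0.1507]
```

Estimates agree to about 3 mm: the tip is at (0.522, 0.078), the press yaw is −9°, the mark is at (0.4565, 0.001) and the cover yaw is about 16.5°. I'll translate the cover without turning it. First I go above its tail half, with the camera side away from the press.

```bash
python3 -m jog '[[0,-50,0,0,0,0,1],[-60,-70,80,0,6,0,1],[-90,-70,115,0,12,0,1],[-120,-70,152,0,18,0,1],[-150,-70,190,0,24,0,1],[-180,-70,228,0,30,0,1],[-210,-70,266,0,36,0,1],[-240,-70,304,0,42,0,1],[-270,-70,342,0,48,0,1],[-300,-70,380,0,54.3,0,1]]'
python3 - <<'E'
from h import *
s=r.state(); print(s['tool_pos'],tool(np.array([.478,-.099,.23])-s['tool_pos'])); print(Ro.from_rotvec(s['tool_rot']).as_matrix().round(3))
E
```

```text
time: 1.15
tool_pos: [0.3686, 0.2115, 0.2976]
tool_rot: [-1.061, -1.416, 1.415]
force: [1.8, -0.1, -0.2]
opening: 0.0854
[0.3686216  0.21154611 0.29764586] [-328.8   67.5  -17.7]
[[-0.281  0.    -0.96 ]
 [ 0.96   0.001 -0.281]
 [ 0.001 -1.    -0.   ]]
```

```bash
python3 -m jog '[[-49,0,-3,0,0,0,1],[-98,0,-6,0,0,0,1],[-147,0,-9,0,0,0,1],[-196,0,-12,0,0,0,1],[-245,15,-15,0,0,0,1],[-290,40,-17,0,0,0,1],[-329,68,-18,0,0,0,1],[-329,68,-18,0,0,0,1],[-329,68,-18,0,0,0,1]]'
python3 - <<'E'
from h import *
d=snap('wrist','w1'); s=r.state(); print(s['tool_pos'],-d['R'].T@d['t'],d['R'][2]); 
print(proj(d,(.4565,.001,.042)),proj(d,(.522,.0785,.054)))
E
```

```text
time: 2.05
tool_pos: [0.4789, -0.0979, 0.2285]
tool_rot: [-1.059, -1.414, 1.418]
force: [0.6, 0.6, 1.2]
opening: 0.0853
[ 0.4794199  -0.09696436  0.22953964] [ 0.49784201 -0.16288272  0.37458158] [-0.07684827  0.25457536 -0.96399467]
[270.55746153 275.36975382] [200.38295002 322.32959006]
```

View pics/w1.png

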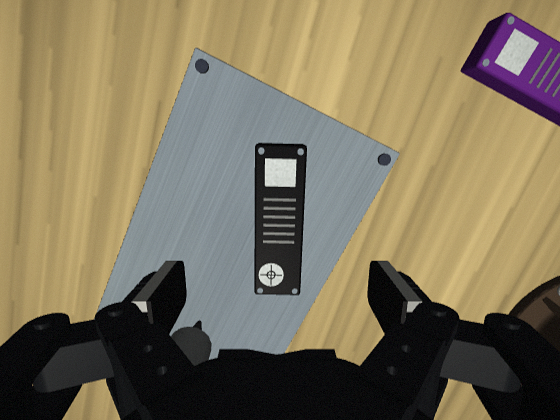

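The wrist view shows the target at (271,275), right where predicted, and cover top corners at about (255,143), (307,146), (302,295) and (254,294). The punch tip's spike is near (200,322).

```bash
python3 - <<'E'
from h import *
d=ld('w1'); P=[onz(d,u,v,.042)[:2] for u,v in((255,143),(307,146),(302,295),(254,294))]; P=np.array(P)
print(P.round(4)); c=P.mean(0)
for a in(P[3]-P[0],P[2]-P[1],(P[2]+P[3]-P[0]-P[1])/2): print(np.linalg.norm(a),np.degrees(np.arctan2(-a[0],a[1])))
m=onz(d,271,275,.042); print('c',c,'mark',m)
a=(P[2]+P[3]-P[0]-P[1])/2;a/=np.linalg.norm(a); g=c-.04*a; print('tip',onz(d,200,325,.054))
s=r.state(); print('to grasp',tool([g[0]-s['tool_pos'][0],g[1]-s['tool_pos'][1],.036-s['tool_pos'][2]]))
E
```

```text
[[ 0.5149 -0.1427]
 [ 0.461  -0.1552]
 [ 0.4125  0.0155]
 [ 0.469   0.0306]]
0.17920719174310748 14.852263254997759
0.17747797092072537 15.86413436353879
0.17833562857319304 15.355745954129105
c [ 0.46434044 -0.0629321 ] mark [4.56126566e-01 3.85763053e-04 4.20000000e-02]
tip [0.52163703 0.08225995 0.054     ]
to grasp [ -3.1 193.5   5.5]
```

```bash
python3 -m jog '[[-1,45,3,0,1,0,1],[-3,90,5,0,1,0,1],[-3,130,5,0,1,0,1],[-3,160,5,0,1,0,1],[-3,180,5,0,1,0,1],[-3,190,5,0,1,0,1],[-3,193,5,0,1,0,1],[-3,193,5,0,1,0,1]]'
python3 -m jog '[[0,0,0,0,0,0,0.5],[0,0,0,0,0,0,0.3],[0,0,0,0,0,0,0.3],[0,0,0,0,0,0,0.3],[0,0,0,0,0,0,0.3],[0,0,0,0,0,0,0.3],[0,0,0,0,0,0,0.3],[0,0,0,0,0,0,0.3]]' 40
python3 - <<'E'
from h import *
d=snap('wrist','w2'); s=r.state(); print(s['tool_pos'],s['force'],s['opening'],proj(d,(.456,.0005,.042)))
snap('side','s2')
print(tool([.522-.4563,.0785-.0005,0]))
E
```

```text
time: 2.9
tool_pos: [0.4763, -0.1004, 0.0373]
tool_rot: [-1.069, -1.408, 1.406]
force: [-0.5, 0.7, -0.8]
opening: 0.0855
time: 3.7
tool_pos: [0.4762, -0.1014, 0.0381]
tool_rot: [-1.07, -1.407, 1.406]
force: [-4.1, -0.4, 15.8]
opening: 0.0257
[ 0.47621531 -0.1013843   0.03806926] [-4.02179674 -0.47057114 15.47736007] 0.02586702678554277 [262.82949171 426.60667411]
[ 57.5   0.1 -84.2]
```

View pics/w2.png

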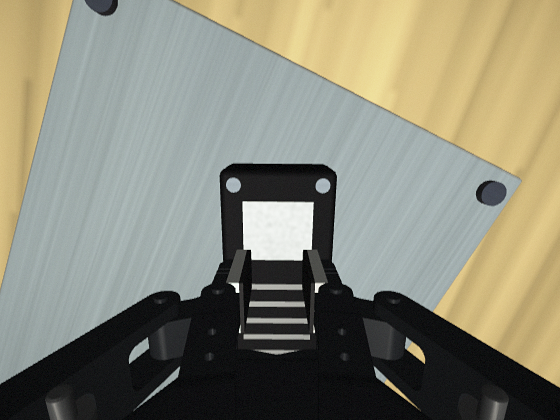

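The wrist view shows the fingers at (240,290) and (315,290), inside the cover's outline (220 to 336). The opening is 26 mm and the upward force 15 N, so they seem to have closed above the top rather than around the sides. I'll check from the side.

```bash
python3 - <<'E'
from h import *
save(ld('s2')['pixels'],'s2c',(190,140,340,260),5)
E
```

```text
(no output)
```

View pics/s2c.png

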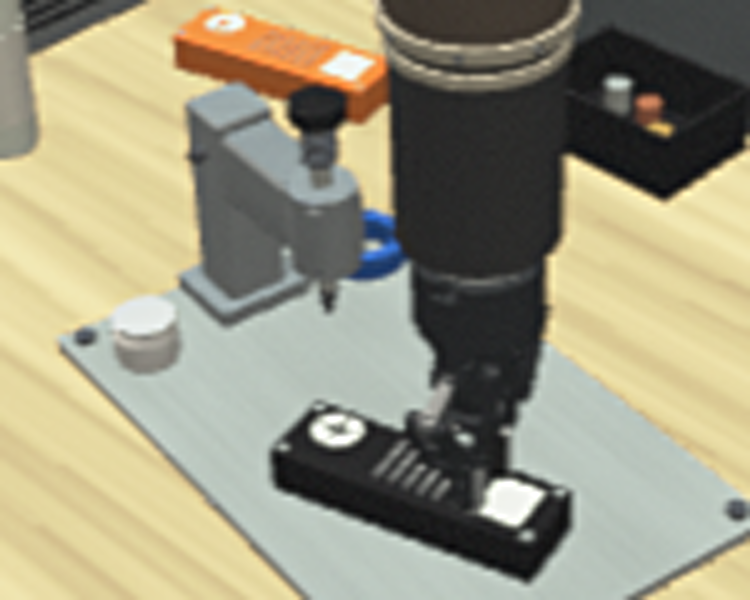

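The fingers do stand on top of the cover. I'll work out how high the tips really are relative to the TCP.

```bash
python3 - <<'E'
from h import *
s=r.state(); M=Ro.from_rotvec(s['tool_rot']).as_matrix(); p=s['tool_pos']
for f,hw,ys in(('w2',.0128,(-10,-4,0,4,10,15,22)),('w1',.0426,(-13,-8,-4,0,4,9,22))):
  d=ld(f); q=p if f=='w2' else np.array([.4794,-.097,.2295])
  for y in ys: print(f,y,[proj(d,q+M@np.array([x,y/1000,z])).round(0).tolist() for x in(-.011,.011) for z in(-hw,hw)])
d=ld('w2')
print('label/corner w2',onz(d,221,168,.042),onz(d,335,168,.042),'w1 corners (.5149,-.1427),(.461,-.1552)')
E
```

```text
w2 -10 [[249.0, 252.0], [302.0, 252.0], [250.0, 293.0], [301.0, 293.0]]
w2 -4 [[250.0, 247.0], [301.0, 247.0], [251.0, 287.0], [301.0, 287.0]]
w2 0 [[251.0, 244.0], [301.0, 244.0], [252.0, 283.0], [300.0, 283.0]]
w2 4 [[251.0, 241.0], [300.0, 241.0], [252.0, 280.0], [299.0, 280.0]]
w2 10 [[252.0, 237.0], [299.0, 237.0], [253.0, 274.0], [299.0, 274.0]]
w2 15 [[253.0, 234.0], [299.0, 234.0], [254.0, 270.0], [298.0, 270.0]]
w2 22 [[254.0, 230.0], [298.0, 230.0], [254.0, 265.0], [297.0, 265.0]]
w1 -13 [[183.0, 256.0], [366.0, 258.0], [186.0, 298.0], [362.0, 299.0]]
w1 -8 [[186.0, 251.0], [363.0, 253.0], [189.0, 292.0], [359.0, 294.0]]
w1 -4 [[188.0, 248.0], [361.0, 250.0], [191.0, 288.0], [357.0, 290.0]]
w1 0 [[190.0, 245.0], [358.0, 247.0], [193.0, 284.0], [355.0, 286.0]]
w1 4 [[192.0, 242.0], [356.0, 244.0], [195.0, 281.0], [353.0, 282.0]]
w1 9 [[195.0, 239.0], [354.0, 241.0], [197.0, 276.0], [351.0, 278.0]]
w1 22 [[201.0, 231.0], [348.0, 233.0], [203.0, 266.0], [346.0, 268.0]]
label/corner w2 [ 0.51402869 -0.14292789  0.042     ] [ 0.46313765 -0.15706121  0.042     ] w1 corners (.5149,-.1427),(.461,-.1552)
```

From the picture, the open tips stand about 14 mm behind the reported TCP, so the real fingertips are about 22–25 mm higher than described. The cover hasn't moved. I'll lift, open, and go down to a commanded z of about 0.012.

```bash
python3 -m jog '[[0,-10,0,0,0,0,0.3],[0,-30,0,0,0,0,0.3],[0,-30,0,0,0,0,1],[0,-30,0,0,0,0,1],[0,-30,0,0,0,0,1],[0,-30,0,0,0,0,1],[0,-30,0,0,0,0,1],[0,-30,0,0,0,0,1]]'
python3 -m jog '[[0,15,0,0,0,0,1],[0,30,0,0,0,0,1],[0,40,0,0,0,0,1],[0,47,0,0,0,0,1],[0,54,0,0,0,0,1],[0,54,0,0,0,0,1]]'
python3 -m jog '[[0,0,0,0,0,0,0.7],[0,0,0,0,0,0,0.5],[0,0,0,0,0,0,0.5],[0,0,0,0,0,0,0.5],[0,0,0,0,0,0,0.5],[0,0,0,0,0,0,0.5],[0,0,0,0,0,0,0.5]]' 40
python3 - <<'E'
from h import *
d=snap('wrist','w3'); snap('side','s3'); snap('scene','c3')
f=lambda p,s:cv2.resize(np.ascontiguousarray(p[:,:,::-1]),None,fx=s,fy=s,interpolation=cv2.INTER_CUBIC)
cv2.imwrite('pics/m3.png',np.hstack([f(d['pixels'],.9)[:,80:430],cv2.resize(f(ld('s3')['pixels'][140:260,190:320],3.15),(409,378))]))
E
```

```text
time: 4.6
tool_pos: [0.4753, -0.1011, 0.0662]
tool_rot: [-1.068, -1.405, 1.406]
force: [-0.8, -0.3, -0.5]
opening: 0.0854
time: 5.2
tool_pos: [0.475, -0.1011, 0.0117]
tool_rot: [-1.068, -1.405, 1.406]
force: [0.8, -0.5, -0.3]
opening: 0.0856
time: 5.9
tool_pos: [0.4761, -0.101, 0.0131]
tool_rot: [-1.07, -1.407, 1.406]
force: [0.1, 0.3, 6.1]
opening: 0.0553
```

View pics/m3.png

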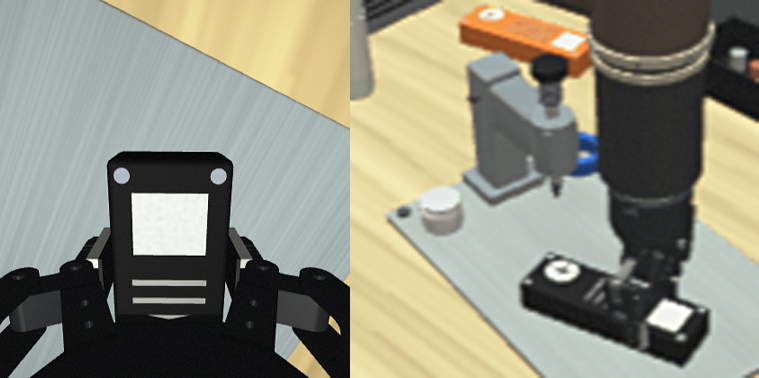

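The grip is good now: opening 55 mm, and the pads are on both sides of the cover at (100,255) and (240,255). The target is visible in the side half at (561,270). I'll locate it in both fixed cameras.

```bash
cat >> h.py <<'E'
def blob(d,guess,rad=9):
    g=cv2.cvtColor(d['pixels'],cv2.COLOR_RGB2GRAY).astype(float); u0,v0=map(int,np.round(guess))
    V,U=np.mgrid[v0-rad:v0+rad+1,u0-rad:u0+rad+1]; p=g[v0-rad:v0+rad+1,u0-rad:u0+rad+1]; m=(p>110)
    n,l,st,c=cv2.connectedComponentsWithStats(m.astype(np.uint8)); k=1+np.argmax(st[1:,4])
    h=cv2.convexHull(np.argwhere(l==k)[:,::-1].astype(np.int32)); M=cv2.moments(h)
    return M['m10']/M['m00']+u0-rad, M['m01']/M['m00']+v0-rad, st[k,4]
E
python3 - <<'E'
from h import *
for f in('side0','scene0','s3','c3'):
  d=ld(f); q=proj(d,(.4563,.0005,.042)); b=blob(d,q,7); print(f,q.round(1),np.round(b,1),onz(d,b[0],b[1],.042).round(4))
print(tool([.0657,.0776,0]))
E
```

```text
side0 [256.7 225.4] [257.  222.7 125. ] [0.4659 0.0092 0.042 ]
scene0 [295.4 216.9] [296.  216.4  50. ] [0.4549 0.0025 0.042 ]
s3 [256.7 225.4] [256.9 222.7 130. ] [0.4656 0.0092 0.042 ]
c3 [295.4 216.9] [296.  216.5  53. ] [0.4552 0.0024 0.042 ]
[ 57.2   0.1 -84.1]
```

The cover is unmoved by the grip. Now the slide.

```bash
python3 -m jog '[[6,0,-8,0,0,0,0.5],[15,0,-22,0,0,0,0.5],[24,0,-36,0,0,0,0.5],[33,0,-49,0,0,0,0.5],[41,0,-61,0,0,0,0.5],[48,0,-71,0,0,0,0.5],[53,0,-78,0,0,0,0.5],[55,0,-81,0,0,0,0.5],[55,0,-81,0,0,0,0.5],[55,0,-81,0,0,0,0.5]]'
python3 - <<'E'
from h import *
a=snap('side','s4'); b=snap('scene','c4'); print(r.state()['opening'])
f=lambda p,s:cv2.resize(np.ascontiguousarray(p[:,:,::-1]),None,fx=s,fy=s,interpolation=cv2.INTER_CUBIC)
cv2.imwrite('pics/m4.png',np.hstack([f(a['pixels'][165:225,225:275],8),f(b['pixels'][195:255,305:355],8)]))
for d in(a,b): print(proj(d,(.522,.0785,.054)),proj(d,(.522,.0785,.042)))
E
```

```text
time: 7.05
tool_pos: [0.5377, -0.0274, 0.0132]
tool_rot: [-1.068, -1.404, 1.408]
force: [-5.0, -6.4, 11.2]
opening: 0.0553
0.05530922715636582
[254.59966956 202.18479213] [254.77908778 205.14430086]
[323.86242552 228.54970781] [323.62919329 230.873945  ]
```

View pics/m4.png

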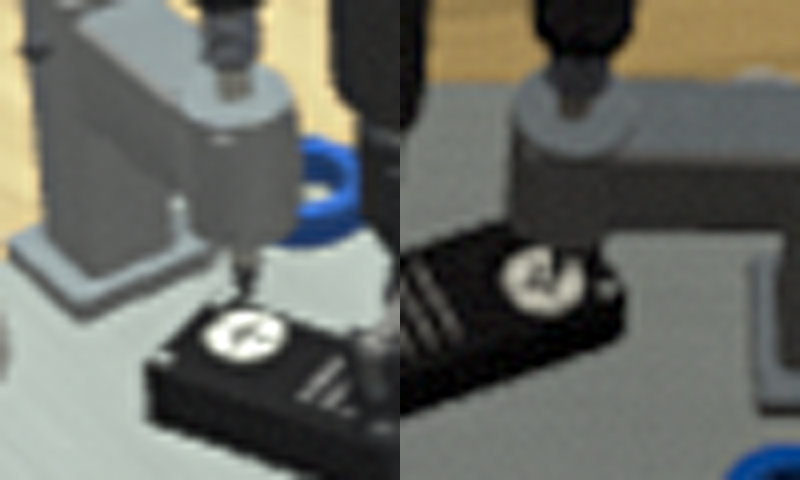

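```bash
python3 - <<'E'
from h import *
a=ld('s4');b=ld('c4')
print('side',onz(a,255.2,206.5,.042),onz(a,255.3,201.6,.054),onz(a,255.1,202.1,.054))
print('scene',onz(b,322.4,229.7,.042),onz(b,323.9,227.9,.054),onz(b,324.2,228.2,.054))
for d,q in((a,(255,206)),(b,(322,230))): 
  x=blob(d,q,7); print(x,onz(d,x[0],x[1],.042))
for v in([.003,.0045,0],[.001,0,0],[0,.001,0]): print(tool(v))
E
```

```text
side [0.51800617 0.07229251 0.042     ] [0.52568559 0.07912312 0.054     ] [0.52341114 0.07765246 0.054     ]
scene [0.51707481 0.0755602  0.042     ] [0.51957992 0.07906363 0.054     ] [0.52082863 0.07976531 0.054     ]
(256.7045908183633, 204.2554890219561, np.int32(87)) [0.52951838 0.07738202 0.042     ]
(322.36700336700335, 229.6228956228956, np.int32(52)) [0.51677051 0.07551254 0.042     ]
[ 3.5 -0.  -4.1]
[-0.3 -0.  -1. ]
[ 1.  -0.  -0.3]
```

Remaining shift, averaging both views with dead reckoning, is about (+4.2, +4.4) mm.

```bash
python3 -m jog '[[1.5,0,-3,0,0,0,0.5],[3.2,0,-5.6,0,0,0,0.5],[3.2,0,-5.6,0,0,0,0.5],[3.2,0,-5.6,0,0,0,0.5]]'
python3 - <<'E'
from h import *
a=[snap('side','s5%d'%i)['pixels'] for i in range(3)]; b=[snap('scene','c5%d'%i)['pixels'] for i in range(3)]
f=lambda p,s:cv2.resize(np.ascontiguousarray(np.mean(p,0).astype(np.uint8)[:,:,::-1]),None,fx=s,fy=s,interpolation=cv2.INTER_CUBIC)
f2=lambda p,x,y:f([q[y:y+30,x:x+25] for q in p],16)
cv2.imwrite('pics/m5.png',np.hstack([f2(a,243,190),f2(b,311,213)]))
E
```

```text
time: 7.55
tool_pos: [0.5415, -0.0234, 0.0132]
tool_rot: [-1.067, -1.403, 1.409]
force: [-6.9, -6.9, 14.3]
opening: 0.0553
```

View pics/m5.png

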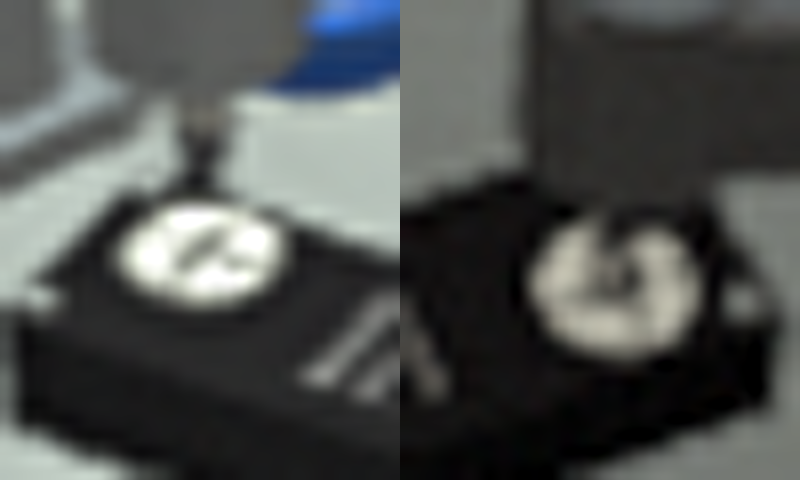

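Both views show the target where it should be under the tip. In the side half it is at (204,253) against (205,249) expected, and in the scene half at (215,287) against (215,288). The residual is under 1 mm, so I release and rise straight up.

```bash
python3 -m jog '[[0,0,0,0,0,0,0.6],[0,0,0,0,0,0,0.8],[0,0,0,0,0,0,1],[0,0,0,0,0,0,1],[0,0,0,0,0,0,1],[0,0,0,0,0,0,1]]'
python3 -m jog '[[0,-15,0,0,0,0,1],[0,-40,0,0,0,0,1],[0,-85,0,0,0,0,1],[0,-130,0,0,0,0,1],[0,-175,0,0,0,0,1],[0,-220,0,0,0,0,0],[0,-265,0,0,0,0,0],[0,-265,0,0,0,0,0],[0,-265,0,0,0,0,0],[0,-265,0,0,0,0,0]]'
python3 - <<'E'
from h import *
a=[snap('side','s6%d'%i)['pixels'] for i in range(3)]; b=[snap('scene','c6%d'%i)['pixels'] for i in range(3)]
for n,m,q in(('s50','s60',(255,206)),('c50','c60',(324,231))):
  A=ld(n);B=ld(m)
  print(blob(A,q,7),blob(B,q,7))
  u,v=q; f=lambda d:cv2.cvtColor(d['pixels'],cv2.COLOR_RGB2GRAY)[v-7:v+14,u-10:u+10].astype(np.float32)
  print('shift',cv2.phaseCorrelate(f(A),f(B)))
s=r.state(); print(s['opening'],s['tool_pos'],tool([.522-s['tool_pos'][0],.079-s['tool_pos'][1],0]))
E
```

```text
time: 8.45
tool_pos: [0.5434, -0.0217, 0.0124]
tool_rot: [-1.069, -1.406, 1.406]
force: [0.1, -0.6, -0.3]
opening: 0.0854
time: 9.45
tool_pos: [0.5427, -0.0217, 0.2763]
tool_rot: [-1.067, -1.405, 1.406]
force: [-0.2, -0.6, -1.4]
opening: 0.0123
(256.5657894736842, 203.67543859649123, np.int32(81)) (256.702947845805, 203.61451247165533, np.int32(78))
shift ((0.0366975788771331, -0.03390111945375729), 0.9746115388969581)
(323.81553398058253, 230.5242718446602, np.int32(51)) (324.14539007092196, 230.56737588652481, np.int32(44))
shift ((-0.1027718563931721, 0.08815433882890922), 1.0255881726741791)
-0.00024068783839464668 [ 0.54320148 -0.02185659  0.27669147] [102.9  -0.   -6.6]
```

The cover stayed put on release. Next I move over the cap and come down slowly, watching the force.

```bash
python3 -m jog '[[35,0,-2,0,0,0,0],[70,0,-4,0,0,0,0],[103,0,-6.6,0,0,0,0],[103,0,-6.6,0,0,0,0],[103,0,-6.6,0,0,0,0],[103,25,-6.6,0,0,0,0],[103,32,-6.6,0,0,0,0],[103,32,-6.6,0,0,0,0]]'
python3 - <<'E'
from h import *
a=snap('side','s7')['pixels'][120:200,205:305]; b=snap('scene','c7')['pixels'][140:220,280:380]
f=lambda p,s:cv2.resize(np.ascontiguousarray(p[:,:,::-1]),None,fx=s,fy=s,interpolation=cv2.INTER_CUBIC)
cv2.imwrite('pics/m7.png',np.hstack([f(a,4),f(b,4)]))
E
```

```text
time: 10.55
tool_pos: [0.5216, 0.0782, 0.2443]
tool_rot: [-1.068, -1.403, 1.407]
force: [0.1, -0.4, 0.9]
opening: 0.0003
```

View pics/m7.png

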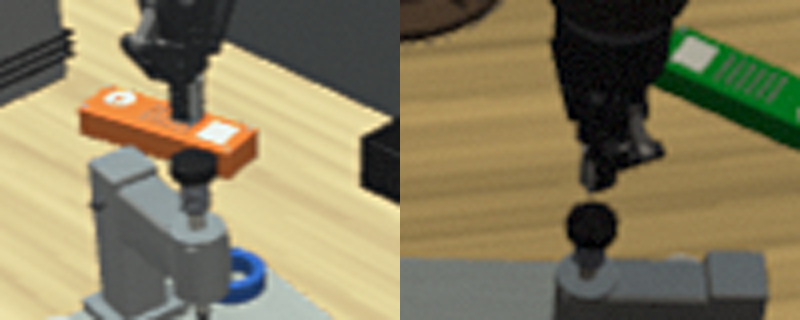

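The shut fingertips are centred about 28 mm above the cap, at (187,120) over the cap (194,160) in the side half. I go down in steps.

```bash
python3 -m jog '[[0,10,0,0,0,0,0],[0,20,0,0,0,0,0],[0,26,0,0,0,0,0],[0,26,0,0,0,0,0],[0,26,0,0,0,0,0]]'
python3 -m jog '[[0,2,0,0,0,0,0],[0,4,0,0,0,0,0],[0,4,0,0,0,0,0]]'
python3 -m jog '[[0,2,0,0,0,0,0],[0,4,0,0,0,0,0],[0,4,0,0,0,0,0]]'
```

```text
time: 11.15
tool_pos: [0.5222, 0.0792, 0.2194]
tool_rot: [-1.069, -1.406, 1.406]
force: [-0.0, 0.1, -0.1]
opening: -0.0001
time: 11.45
tool_pos: [0.5221, 0.0792, 0.2153]
tool_rot: [-1.069, -1.406, 1.406]
force: [0.3, 0.6, 0.4]
opening: 0.0003
time: 11.75
tool_pos: [0.5222, 0.0792, 0.2114]
tool_rot: [-1.069, -1.406, 1.406]
force: [0.0, 0.3, 0.4]
opening: -0.0002
```

```bash
for i in 1 2; do python3 -m jog '[[0,1.5,0,0,0,0,0],[0,3,0,0,0,0,0],[0,3,0,0,0,0,0]]' | grep -E 'pos|force'; done
python3 -m jog '[[0,1.5,0,0,0,0,0],[0,3,0,0,0,0,0],[0,3,0,0,0,0,0]]' | grep -E 'pos|force'
```

```text
tool_pos: [0.5223, 0.0792, 0.2086]
force: [-0.5, -0.1, 2.6]
tool_pos: [0.5223, 0.0792, 0.2056]
force: [-1.8, -0.7, 4.7]
tool_pos: [0.5223, 0.0792, 0.2027]
force: [-1.0, 0.2, 5.6]
```

```bash
python3 -m jog '[[0,1.5,0,0,0,0,0],[0,3,0,0,0,0,0],[0,3,0,0,0,0,0]]' | grep -E 'pos|force'
for i in 1 2 3; do python3 -m jog '[[0,1,0,0,0,0,0],[0,1,0,0,0,0,0],[0,1,0,0,0,0,0]]' | grep -E 'pos|force'; done
```

```text
tool_pos: [0.5223, 0.0792, 0.1999]
force: [-2.5, 0.6, 7.8]
tool_pos: [0.5224, 0.0792, 0.1991]
force: [-2.9, -0.4, 7.7]
tool_pos: [0.5224, 0.0793, 0.1987]
force: [-4.0, 1.3, 11.2]
tool_pos: [0.5225, 0.0792, 0.1984]
force: [-7.2, 1.1, 16.7]
```

The force jumped from 8 to 17 N while z nearly stopped, so the tip rests on the target. I'll save images now, let the cap up, rise clear and check.

```bash
python3 -c "
from h import *
snap('side','s8');snap('scene','c8')"
python3 -m jog '[[0,-4,0,0,0,0,0],[0,-9,0,0,0,0,0],[0,-15,0,0,0,0,0],[0,-35,0,0,0,0,0],[0,-60,0,0,0,0,0],[0,-100,0,0,0,0,0],[0,-100,0,0,0,0,0],[0,-100,0,0,0,0,0]]'
python3 - <<'E'
from h import *
a=snap('side','s9');b=snap('scene','c9')
for n0,n1,n2,(u,v) in(('s60','s8','s9',(255,206)),('c60','c8','c9',(324,231))):
  f=lambda n:cv2.cvtColor(ld(n)['pixels'],cv2.COLOR_RGB2GRAY)[v-7:v+14,u-10:u+10].astype(np.float32)
  print('shift after press',cv2.phaseCorrelate(f(n0),f(n2)))
for n0,n1,u,v in(('side0','s9',253,160),('scene0','c9',328,195)):
  f=lambda n:cv2.cvtColor(ld(n)['pixels'],cv2.COLOR_RGB2GRAY)[v-10:v+12,u-10:u+10].astype(np.float32)
  print('cap',np.abs(f(n0)-f(n1)).mean(),np.abs(f(n0)-f(n1[0]+'8')).mean())
f=lambda n,x,y:cv2.resize(np.ascontiguousarray(ld(n)['pixels'][y:y+37,x:x+25,::-1]),None,fx=8,fy=8,interpolation=cv2.INTER_CUBIC)
cv2.imwrite('pics/m9.png',np.vstack([np.hstack([f('s8',243,184),f('c8',311,207)]),np.hstack([f('s9',243,184),f('c9',311,207)])]))
print(r.state()['force'])
E
```

```text
time: 14.75
tool_pos: [0.5223, 0.0795, 0.2969]
tool_rot: [-1.069, -1.407, 1.404]
force: [-0.6, 0.8, -1.0]
opening: 0.0004
shift after press ((0.08153290571322103, 0.026961430123277452), 0.9767109457403421)
shift after press ((0.14630779295745633, -0.08955106647219857), 0.9522829942405224)
cap 0.96363634 39.21818
cap 5.115909 34.270454
[-0.64114805 -0.43949291 -0.98664896]
```

View pics/m9.png

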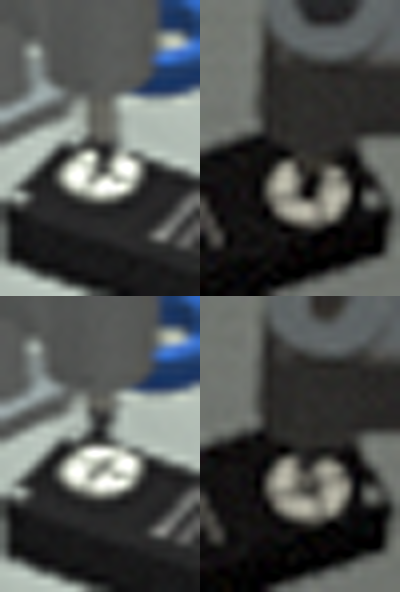

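The top row (pressed) shows the tip ending at the target's centre in both views: (102,172) against centre (101,174) in the side view, and about (308,192) in the scene view. The bottom row shows the plunger back up and the cover unmoved. Handing in.

```bash
python3 -c "
from cell import r
r.hand_in(); print(r.state()['time'])"
```

```text
the job is handed in; nothing more can be done
the job is handed in; nothing more can be done
```

I slid the cover about 100 mm along the bed until its target was under the punch tip, let go, and pushed the cap down once until the tip rested on the target. I then let it spring back and handed in at about 15 s.

**Last checks:**
- **Alignment:** both fixed cameras put the tip at the target's centre while pressed, within about 1 mm. The ring's inner radius is 4 mm.
- **Press:** near the bottom the force went from about 8 N to 17 N over the last 1 mm of movement, so the tip was on the target.
- **Afterwards:** the cover had not moved visibly (under 0.2 px). The cap is back up: in the side view it matches its starting picture. In the scene view the match is slightly looser, which I put down to the background. The gripper is clear of everything.
- **Other things on the bench:** I did not measure them at the end. I kept away from them throughout.

**What went wrong or disagreed:**
- **First grasp missed:** the real fingertips stood about 22 mm higher than described, so the fingers closed on top of the cover with about 16 N. They did not shift it. I lifted and gripped again about 24 mm lower.
- **Mid-slide readings:** the side and scene cameras differed by 2–3 mm on the last few millimetres, so I averaged them with the distance already moved. They agreed to under 1 mm afterwards.

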